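# Lengthen the awning strut by one hole

## Task

The stall's awning strut is one hole too short. Press the orange snap button flush, slide the blue sleeve out towards its rubber foot just as far as the next hole so that the button pops fully out again, then fold the red locking lever down flat. Feel your way gently: press with no more than about 25 N, never push against the thin thumb guards with more than about 12 N, and leave the goods around the strut where they are.

Things in the scene. Friction and masses are not known exactly. Their poses are not given: they have to be found in the camera images.
- strut: telescoping awning strut, level, in saddles on a fixed plank (530 x 90 mm). Origin on the table, straight under the snap button's middle when the sleeve is in its starting hole; x runs along the strut the way it extends (to the black rubber foot), z up. Steel inner tube, 24 mm square, fixed, at -x; blue sleeve, 30 mm square, sliding over it, at +x; centre line 65 mm above the table.
- button_top (a point): middle of the top face of the orange snap button (26 mm along the strut, 20 mm across), which rides on the sleeve's black latch housing (85 mm long, 44 mm wide). Out, it stands 6 mm proud of the housing's flat top (98 mm above the table); flush, it is level with that top.
- guards: two thin black thumb guards on the sleeve (each 6 mm thick, 40 mm across, 15 mm high), one behind and one before the button, inner faces 20 mm from its middle. Origin: mid-way between them, on the latch housing's flat top, 92 mm above the table; x as the strut's. They give about 1 mm. Shut fingertips fit between, can press the button and drive the sleeve by a guard, button held or not.
- snap_button (a joint): how far it is pressed, m: 0 out (in a hole), 0.006 flush. Spring about 3.5 N at 0, 7.7 N at flush; beyond, the finger meets the hard housing. The catch is free from about 4 mm (flush to be sure). Between holes the button stays trapped about 4 mm down even when let go; it pops out by itself on reaching a hole. Held flush, it slips past holes.
- sleeve (a joint): how far the sleeve is drawn out, m: 0 at the starting hole, with 2 mm of play either way. It slides with about 2 N of drag. The holes are roughly punched and hidden under the sleeve: the next, the last, lies somewhere 52 to 90 mm on; the end stop is at 100 mm. With the button out in a hole, the sleeve stops dead against a push.
- lock_lever (a joint): angle of the red locking lever above flat, rad: 0 folded flat along the sleeve; it starts raised, 0.75 to 1.1. Stiff: it stays where it is left and needs about 3 to 7 N at its tip to fold down. Its hinge lies across the sleeve, 64 mm from the button's middle towards the foot, 89 mm above the table.
- lever_tip (a point): near the free end of the red lever (68 mm long from its hinge, 20 mm wide, 7 mm thick), on its upper face, 60 mm from the hinge. The free end points to the foot and swings down in an arc about the hinge; flat, this point is 93 mm above the table.
- log_up_mid (a point): bystander: upright sawn log, grey-brown bark, 68 mm across, 100 mm tall; the point is at its centre, half-way up
- log_lying_mid (a point): bystander: log lying on its side, 58 mm across, 130 mm long; the point is at its centre, half-way up
- stone_mid (a point): bystander: round grey grinding stone with dark top, 150 mm across, 24 mm tall; the point is at its centre, half-way up
- water_bottle_mid (a point): bystander: clear water bottle, blue cap, 62 mm across, 190 mm tall; the point is at its centre, half-way up
- squeeze_bottle_mid (a point): bystander: white bottle with blue cap, 52 mm across, 130 mm tall; the point is at its centre, half-way up
- bowl_mid (a point): bystander: small steel bowl, 100 mm across, 40 mm tall; the point is at its centre, half-way up
- tin_mid (a point): bystander: brass-coloured tin with a pale lid, 60 mm across, 50 mm tall; the point is at its centre, half-way up
- wrench_mid (a point): bystander: small steel wrench lying flat, 150 mm long, about 12 mm thick; the point is at its centre, half-way up

How it is judged:
By the outcome, as a careful person would: the job done as asked, in the order asked, and still so for the second after the job is handed in, with the robot touching nothing.
It also fails if it takes over 53 s, if anything falls off the work surface, if the arm or the gripper's body presses on something with over 40 N, if the wrist force passes 120 N, or if a joint passes its speed limit or range.

## Robot

A 7-joint arm with a two-finger parallel gripper is mounted at the origin on the work surface. World frame = base frame: x ahead of the robot, y to its left, z up, the work surface at z = 0. Lengths are in m, angles in rad, forces in N, time in s.
With the tool pointing down it reaches from about 0.425 to 0.925 m from the base axis. Payload 6.8 kg.
Tool frame: the origin (TCP) lies midway between the tips of the shut fingers; the grasp point (between the pads) lies 19 mm behind it; z points along the fingers, y is the line along which they close (so a half turn about z gives the same grasp; the last joint's range is limited). The gripper opens to 85 mm and grips with 20 to 120 N. Pads are 22 mm wide; open, the fingers measure 114 mm over their backs; the gripper's body (76 mm by 85 mm) begins 54 mm behind the grasp point. The pads swing forward as they close: fully open they stand 13 mm farther back than shut.
Start: joints at [-1.398, 0.477, 0.022, 1.555, -0.011, 1.109, -0.083], TCP at [0.187, 0.649, 0.231] pointing down, gripper open.
Joint ranges: [-2.96, 2.96], [-0.34, 2.1], [-1.41, 1.46], [0.24, 2.44], [-1.37, 4.51], [0.17, 1.92], [-2.96, 2.96]. Speed limits (rad/s): [2.39, 2.39, 3.14, 3.14, 3.14, 3.14, 3.14].

## Interface

Orientations are given as a rotation vector (axis times angle).
In Python, from bench import r gives the robot as it stands. The module is installed in compiled form; this text tells all that it offers.
- The arm moves only by the tool apply_moves, never from a script. Its argument "rows" is a list of rows, each a list of 6 numbers: the shift along the tool's x, y, z scaled (see below), then the turn, a rotation vector about the tool's x, y, z scaled (see below). A call has 1 to 5 rows; each row is the pose to reach, as a shift and turn from the pose commanded when the call began, along the tool's axes at that moment; what a row does not reach only later rows make up. The controller multiplies each number of a shift by 0.25 m and each number of a turn by 90 degrees. A row lasts 1/8 s, in which the tool goes at most 62.5 mm and 10.7 degrees, less where a joint would pass 70% of its speed; a pose out of reach is approached as far as the arm can. A call with a number of a shift or a turn outside -1 to 1 is refused whole. A call with a gripper value outside its range is refused whole. "claw" is the opening, from 0 (shut) to 1 (fully open), set as the call begins (left out, the last holds). The fingers move at their own pace and stop on an object; "newtons" is the grip in N (left out, the last holds). Time passes only in rows, so rows that repeat a pose let the fingers close. It gives the time, the measured TCP pose, the force, the opening and the grip force at its end, in the units of the state.
- r.get_obs(): the state, without advancing time (a new reading comes with each control period).
- r.grab_frame(name): name is "scene" or "top"; returns a dict with "pixels" (480x640x3 uint8, red, green, blue), "intrinsics" (3x3 intrinsics, pixels), "dist" ([k1, k2, p1, p2, k3] as OpenCV has them; the pictures are not rectified), "eye" and "attitude" of the camera in the world. Camera axes: x right, y up, looking along -z (the intrinsics and any distortion apply to the point x, -y, -z); pixel columns grow to the right and rows downward; lengths in m; the calibration is good to about 2 mm. A picture is of the moment at which its call begins. There is no depth.
- r.hand_in(): hands the job in; it is judged then, once.
Trained networks look in a picture, given as the dict that the camera call returned (one of the last four; its "shot" number tells which), for a name from the list of things; names that differ only in an ending like _2 or _b are one class to them, and where a whole thing is asked for, a point or a joint stands for the part that bears it (a point fixed in the world has none). Each returns a list of dicts, best first, with "conf" (0 to 1); they miss things now and then, are a little off and sometimes report something else, mostly with a low value. They report only what shows in the picture. A call takes as long as a camera call.
- r.search_frame(picture, thing): "rect" ([left, top, width, height] in pixels, round what is visible of it).
- r.outline_of(picture, thing): "pixels" (480x640 bool, what is visible of it) and "rect" ([left, top, width, height] in pixels, round what is visible of it).
- r.landmark_of(picture, thing): "point" ([column, row] in pixels: a listed point, or the origin of a listed thing).
The state is a dict: "clock": time; "joints": joint angles; "qvel": joint speeds; "tau": joint torques, N m; "tcp_pos": TCP position; "orientation": TCP orientation; "contact_force": force on the tool from outside, world axes, zero at the start; "moment": the same for the moment, N m; "grip_width": finger opening in m; "gripper_force": force on a finger pad.
Only numpy, scipy, OpenCV 4.12 (cv2) and the standard library are available. Lean on these libraries where they do the work, as an engineer would, in place of code of your own. Each camera call takes 0.05 s, during which the arm holds its last target. There are 200 camera calls.

## Working session

There is one attempt and no reset: what is moved stays moved. The work goes in short steps, Python scripts to look and compute and a tool call to move; the robot and the scene stay as the last step left them, time stands still between calls to the robot, and variables do not carry over. Pictures are saved under pics/ and viewed, at most 10 in all, crops included, and the job is handed in when it is done.

Besides the shell and the picture viewer there is one more tool, called after "Request:" as name(argument=value, ...), one argument or row to a line, values as JSON. apply_moves: Moves the arm, as the interface text tells. Its arguments: {"type":"object","properties":{"rows":{"type":"array","items":{"type":"array","items":{"type":"number"}}},"claw":{"type":"number"},"newtons":{"type":"number"}},"required":["rows"]}

```bash
mkdir -p pics
cat > h.py <<'E'
import numpy as np, cv2, json
from bench import r
from scipy.spatial.transform import Rotation as R
def A(f):
    a=np.array(f["attitude"],float)
    return a if a.shape==(3,3) else (R.from_rotvec(a).as_matrix() if a.size==3 else R.from_quat(a).as_matrix())
def ray(f,p):
    u=cv2.undistortPoints(np.array([[p]],float),np.array(f["intrinsics"]),np.array(f["dist"]))[0,0]
    return np.array(f["eye"]),A(f)@np.array([u[0],-u[1],-1.0])
def atz(f,p,z):
    e,d=ray(f,p); return e+d*(z-e[2])/d[2]
def tri(fs,ps):
    M=np.zeros((3,3));b=np.zeros(3);rs=[ray(f,p) for f,p in zip(fs,ps)]
    for e,d in rs:
        d=d/np.linalg.norm(d);P=np.eye(3)-np.outer(d,d);M+=P;b+=P@e
    return np.linalg.solve(M,b)
def save(f,n): cv2.imwrite("pics/"+n,np.array(f["pixels"])[:,:,::-1])
E
python3 - <<'E'
from h import *
np.set_printoptions(precision=4,suppress=True)
s=r.grab_frame("scene");t=r.grab_frame("top");save(s,"s0.png");save(t,"t0.png")
print(s["attitude"],s["eye"],t["eye"])
Z=dict(button_top=.098,guards=.092,strut=0,lever_tip=None,log_up_mid=.05,log_lying_mid=.029,stone_mid=.012,water_bottle_mid=.095,squeeze_bottle_mid=.065,bowl_mid=.02,tin_mid=.025,wrench_mid=.006)
for k,z in Z.items():
    o=[]
    for f in (s,t):
        L=r.landmark_of(f,k); o.append(L[0] if L else None)
    print(k,[(np.round(x["point"],1),round(x["conf"],2)) if x else None for x in o],
     [np.round(atz(f,x["point"],z),3) for f,x in zip((s,t),o) if x and z is not None], tri((s,t),[x["point"] for x in o]) if all(o) else "")
o=r.get_obs();print(o["tcp_pos"],o["orientation"],o["contact_force"],o["grip_width"],o["clock"])
E
```

```text
[0.5904 0.6926 1.6794] [1.3068 0.122  0.8224] [0.4757 0.0105 1.2354]
button_top [(array([304. , 229.2]), 0.66), None] [array([ 0.538, -0.055,  0.098])] 
guards [(array([299.8, 230.8]), 0.51), (array([345.3, 265.2]), 0.55)] [array([ 0.538, -0.063,  0.092]), array([ 0.535, -0.051,  0.092])] [ 0.5359 -0.0569  0.091 ]
strut [(array([301.5, 263.9]), 0.77), (array([345.9, 267.8]), 0.87)] [array([ 0.529, -0.062, -0.   ]), array([ 0.534, -0.057,  0.   ])] [ 0.5343 -0.0586  0.0062]
lever_tip [(array([355.2, 225.4]), 0.49), (array([294.3, 251.7]), 0.9)] [] [0.5572 0.0392 0.143 ]
log_up_mid [(array([389.1, 344.2]), 0.6), (array([255.2, 174.3]), 0.77)] [array([0.715, 0.122, 0.05 ]), array([0.716, 0.121, 0.05 ])] [0.716  0.1215 0.0506]
log_lying_mid [(array([262.9, 301.9]), 0.82), (array([366.5, 198.6]), 0.96)] [array([ 0.658, -0.099,  0.029]), array([ 0.67 , -0.098,  0.029])] [ 0.6678 -0.0963  0.0405]
stone_mid [(array([159.9, 298.8]), 0.95), (array([456.7, 200.1]), 0.8)] [array([ 0.678, -0.28 ,  0.012]), array([ 0.669, -0.283,  0.012])] [ 0.6702 -0.2853  0.0018]
water_bottle_mid [(array([303.4,
[... 185 characters left out ...]
 (array([444.1, 353.3]), 0.63)] [array([ 0.372, -0.236,  0.065]), array([ 0.367, -0.238,  0.065])] [ 0.3664 -0.2387  0.0602]
bowl_mid [(array([419.4, 246.5]), 0.96), (array([245.1, 316.5]), 0.56)] [array([0.453, 0.149, 0.02 ]), array([0.439, 0.143, 0.02 ])] [0.4384 0.1472 0.0059]
tin_mid [(array([364.7, 230.2]), 0.7), (array([298.5, 316.6]), 0.81)] [array([0.437, 0.042, 0.025]), array([0.438, 0.038, 0.025])] [0.4382 0.0398 0.0258]
wrench_mid [(array([283.4, 217.4]), 0.81), (array([378.8, 329.5]), 0.97)] [array([ 0.416, -0.125,  0.006]), array([ 0.411, -0.121,  0.006])] [ 0.411  -0.124   0.0017]
[0.187  0.6486 0.2313] [-0.4397 -3.1106 -0.0001] [-0.2844 -0.369  -0.6587] 0.08512802954450051 1.3
```

Run:
```python
import cv2
t=cv2.imread("pics/t0.png");s=cv2.imread("pics/s0.png")
a=cv2.resize(t[190:340,230:450],None,fx=3.6,fy=3.6,interpolation=cv2.INTER_CUBIC)
b=cv2.resize(s[160:310,210:430],None,fx=3.6,fy=3.6,interpolation=cv2.INTER_CUBIC)
cv2.imwrite("pics/ta.png",a);cv2.imwrite("pics/sb.png",b)
```

```text
(no output)
```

View pics/ta.png

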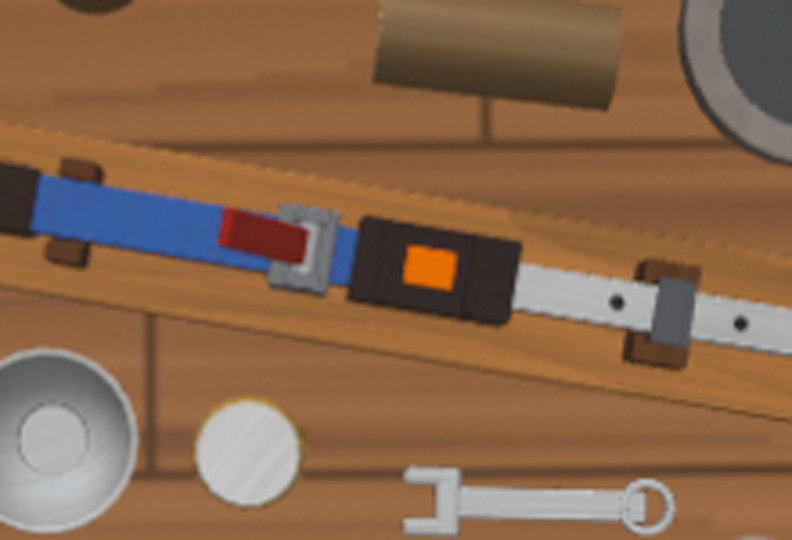

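View pics/sb.png

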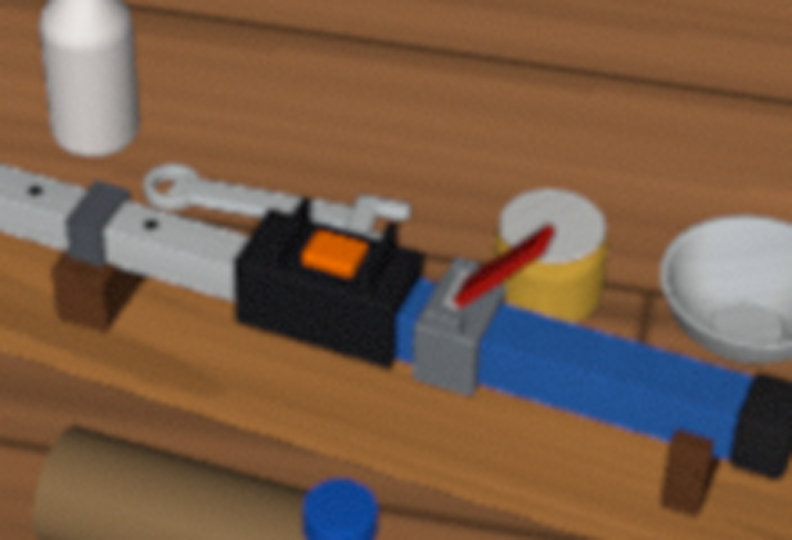

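```bash
cat >> h.py <<'E'
def orange(f):
    h=cv2.cvtColor(np.array(f["pixels"]),cv2.COLOR_RGB2HSV)
    m=cv2.inRange(h,(8,220,150),(16,255,255)).astype(np.uint8)
    n,l,st,c=cv2.connectedComponentsWithStats(m); 
    i=1+np.argmax(st[1:,4]); return c[i],st[i]
E
python3 - <<'E'
from h import *
np.set_printoptions(precision=4,suppress=True)
s=r.grab_frame("scene");t=r.grab_frame("top")
for f in (s,t):
    c,st=orange(f);print(c,st,atz(f,c,.098),r.landmark_of(f,"button_top")[:2])
print(tri((s,t),(orange(s)[0],orange(t)[0])))
h=cv2.cvtColor(np.array(t["pixels"]),cv2.COLOR_RGB2HSV)
m=cv2.inRange(h,(100,150,80),(120,255,255));m[:230]=0;m[275:]=0;m[:,:230]=0;m[:,330:]=0
P=[]
for col in range(240,290):
    rr=np.nonzero(m[:,col])[0]
    if len(rr)>10:P.append(atz(t,(col,rr.mean()),.075))
P=np.array(P);vx,vy,x0,y0=cv2.fitLine(P[:,:2].astype(np.float32),cv2.DIST_HUBER,0,.01,.01).ravel()
print("blue",len(P),x0,y0,vx,vy,np.arctan2(vy,vx))
# steel tube top, between columns 395-440
h2=np.array(t["pixels"]).astype(int);P=[]
hs=h[:,:,1]
for col in list(range(374,398)):
    rr=[q for q in range(255,295) if hs[q,col]<40 and h[q,col,2]>150]
    if len(rr)>8:P.append(atz(t,(col,np.mean(rr)),.077))
P=np.array(P);print(len(P),P[:,:2].mean(0) if len(P) else 0)
for f in(s,t):
  for L in r.landmark_of(f,"lever_tip")[:2]:print(L)
E
```

```text
[ 22.7023 242.4275] [   4  224   37   39 1048] [ 0.6797 -0.5176  0.098 ] [{'point': [302.5, 227.7], 'conf': 0.55}]
[593.4026 142.3256] [564 129  69  27 986] [ 0.7691 -0.5405  0.098 ] [{'point': [347.1, 264.0], 'conf': 0.62}, {'point': [318.0, 141.2], 'conf': 0.32}]
[ 0.7407 -0.4809  0.1715]
blue 49 0.5645998 0.09949723 0.17911217 0.98382866 1.3907124
24 [ 0.5239 -0.1276]
{'point': [357.9, 225.5], 'conf': 0.72}
{'point': [295.1, 253.4], 'conf': 0.84}
```

```bash
python3 - <<'E'
s=open('h.py').read().replace("    n,l,st,c=","    k=np.zeros_like(m);k[200:290,270:370]=1;m=m*k\n    n,l,st,c=")
open('h.py','w').write(s)
E
python3 - <<'E'
from h import *
np.set_printoptions(precision=4,suppress=True)
s=r.grab_frame("scene");t=r.grab_frame("top")
for f in (s,t):
    c,st=orange(f);print(c,st,atz(f,c,.098))
b=tri((s,t),(orange(s)[0],orange(t)[0]));print(b)
d=np.array([np.cos(1.393),np.sin(1.393)]);n=np.array([-d[1],d[0]])
p0=np.array([.5646,.0995]);print("line pt at button y: lateral off", (b[:2]-p0)@n,(b[:2]-p0)@d)
L=[r.landmark_of(f,"lever_tip")[0]["point"] for f in (s,t)]
q=tri((s,t),L);print("tip",q,(q[:2]-b[:2])@d,(q[:2]-b[:2])@n)
E
```

```text
[302.0657 230.0803] [294 225  17  12 137] [ 0.5412 -0.0576  0.098 ]
[348.9071 264.    ] [342 258  15  13 140] [ 0.5366 -0.0575  0.098 ]
[ 0.5369 -0.0581  0.094 ]
line pt at button y: lateral off -0.0006353101169441177 -0.1600415969047852
tip [ 0.4094 -0.0462  0.0205] -0.01076747335482827 0.12758384494764935
```

Request:
apply_moves(
  rows=[
    [-0.15,-0.16,0,0,0,0.1],
    [-0.3,-0.32,0,0,0,0.2],
    [-0.45,-0.48,0,0,0,0.3],
    [-0.6,-0.64,0,0,0,0.4],
    [-0.75,-0.8,0,0,0,0.5],
  ],
  claw=0,
)

```text
clock: 2.42
tcp_pos: [0.3125, 0.4029, 0.2316]
orientation: [-1.604, -2.701, -0.001]
contact_force: [-0.4, 1.0, 0.3]
grip_width: 0.0003
gripper_force: 0.0
```

```bash
cat >> h.py <<'E'
D=np.array([np.cos(1.393),np.sin(1.393),0]);N=np.array([-D[1],D[0],0]);B=np.array([.537,-.0578,0])
def goal(a,l,z):
    o=r.get_obs();Rt=R.from_rotvec(o["orientation"]).as_matrix();p=np.array(o["tcp_pos"])
    Rg=np.column_stack([D,np.cross([0,0,-1],D),[0,0,-1]])
    g=B+a*D+l*N+np.array([0,0,z])
    print("row",np.round(Rt.T@(g-p)/.25,4),np.round(R.from_matrix(Rt.T@Rg).as_rotvec()/(np.pi/2),4))
    q=p-B;print("now a,l,z mm",np.round([q@D*1e3,q@N*1e3,p[2]*1e3],1),"F a,l,z",np.round([np.dot(o["contact_force"],v) for v in(D,N,[0,0,1])],2),"t",o["clock"],"w",o["grip_width"])
E
python3 -c "
from h import *
goal(0,0,.2)"
```

```text
row [-2.0477 -0.0944  0.1252] [ 3.000e-04 -5.000e-04  4.311e-01]
now a,l,z mm [413.7 302.4 231.6] F a,l,z [0.87 0.54 0.3 ] t 2.425 w 0.0002666026986115869
```

Request:
apply_moves(
  rows=[
    [-0.2,0,0,0,0,0.09],
    [-0.4,-0.02,0,0,0,0.18],
    [-0.6,-0.04,0,0,0,0.27],
    [-0.8,-0.05,0,0,0,0.36],
    [-1.0,-0.06,0,0,0,0.43],
  ],
)

```text
clock: 3.05
tcp_pos: [0.4201, 0.177, 0.2317]
orientation: [-2.406, -2.019, -0.002]
contact_force: [0.3, -0.4, -0.1]
grip_width: -0.0001
gripper_force: 0.0
```

```bash
python3 -c "
from h import *
goal(0,0,.15)"
```

```text
row [-0.844   0.6233  0.3261] [ 0.0003 -0.0007  0.0021]
now a,l,z mm [210.4 156.6 231.7] F a,l,z [-0.31 -0.36 -0.07] t 3.05 w -8.550056745232427e-05
```

Request:
apply_moves(
  rows=[
    [-0.2,0.15,0,0,0,0],
    [-0.4,0.3,0,0,0,0],
    [-0.6,0.45,0,0,0,0],
    [-0.8,0.6,0.1,0,0,0],
    [-0.82,0.61,0.2,0,0,0],
  ],
)

```text
clock: 3.68
tcp_pos: [0.5367, -0.0543, 0.1816]
orientation: [2.406, 2.014, 0.002]
contact_force: [-0.4, 0.8, 0.0]
grip_width: 0.0001
gripper_force: 0.0
```

```bash
python3 -c "
from h import *
goal(0,0,.11)"
```

```text
row [-0.0133  0.0025  0.2863] [0.0023 0.0009 0.0007]
now a,l,z mm [  3.4   0.9 181.6] F a,l,z [0.74 0.52 0.05] t 3.675 w 0.000127756579480287
```

Request:
apply_moves(
  rows=[
    [-0.01,0,0.15,0,0,0],
    [-0.013,0.003,0.28,0,0,0],
    [-0.013,0.003,0.285,0,0,0],
  ],
)

```text
clock: 4.05
tcp_pos: [0.5335, -0.0529, 0.1083]
orientation: [-2.401, -2.022, 0.006]
contact_force: [-0.4, -0.2, 0.4]
grip_width: -0.0003
gripper_force: 0.0
```

```bash
python3 -c "
from h import *
goal(0,0,.092)
f=r.grab_frame('scene');save(f,'s1.png')
x=cv2.resize(np.array(f['pixels'])[170:290,230:390,::-1],None,fx=5,fy=5,interpolation=cv2.INTER_CUBIC);cv2.imwrite('pics/s1c.png',x)"
```

```text
row [-0.0168  0.0173  0.0653] [-0.0027  0.0008  0.0043]
now a,l,z mm [  4.2   4.3 108.3] F a,l,z [-0.23  0.38  0.43] t 4.05 w -0.00030083527793705933
```

View pics/s1c.png

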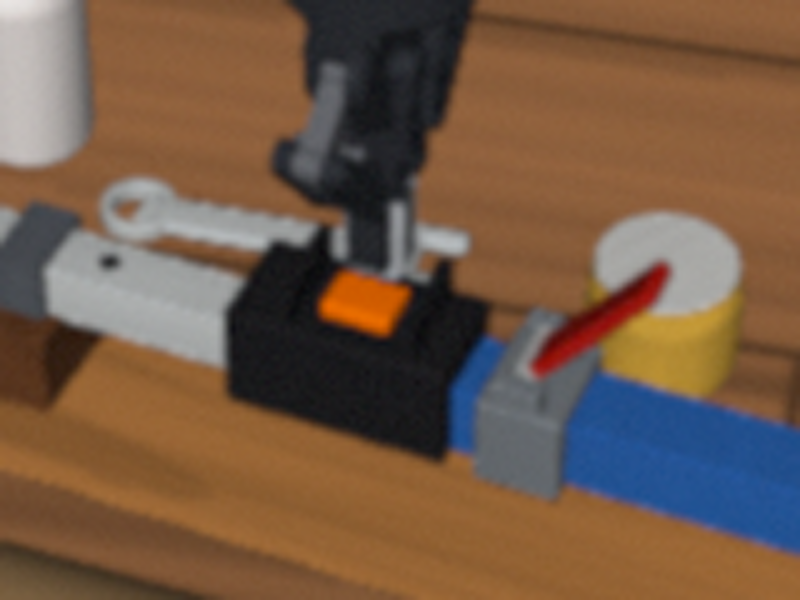

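Request:
apply_moves(
  rows=[
    [-0.01,0.012,0,0,0,0],
    [-0.01,0.012,0.02,0,0,0],
    [-0.01,0.012,0.03,0,0,0],
  ],
)

```text
clock: 4.47
tcp_pos: [0.538, -0.0557, 0.1029]
orientation: [2.402, 2.024, 0.001]
contact_force: [-0.3, 0.6, -0.1]
grip_width: -0.0003
gripper_force: 0.0
```

```bash
python3 -c "
from h import *
goal(0,0,.092)"
```

```text
row [-0.0088 -0.0024  0.0436] [ 0.0005 -0.0003  0.0045]
now a,l,z mm [  2.2  -0.6 102.9] F a,l,z [ 0.5   0.38 -0.13] t 4.475 w -0.00033746878595048173
```

Request:
apply_moves(
  rows=[
    [-0.004,0,0.012,0,0,0],
    [-0.006,0,0.024,0,0,0],
    [-0.006,0,0.034,0,0,0],
    [-0.006,0,0.04,0,0,0],
  ],
)

```text
clock: 4.97
tcp_pos: [0.5376, -0.0572, 0.0928]
orientation: [-2.403, -2.024, -0.001]
contact_force: [-1.6, 1.5, 6.7]
grip_width: -0.0003
gripper_force: 3.5
```

```bash
python3 -c "
from h import *
goal(0,0,.092)"
```

```text
row [-0.0028 -0.0018  0.0031] [ 0.0001 -0.0004  0.0045]
now a,l,z mm [ 0.7 -0.4 92.8] F a,l,z [1.16 1.79 6.66] t 4.975 w -0.0002555994452614585
```

Request:
apply_moves(
  rows=[
    [0,0,0.003,0,0,0],
    [0,0,0.005,0,0,0],
    [0,0,0.006,0,0,0],
  ],
)

```text
clock: 5.35
tcp_pos: [0.5376, -0.0572, 0.0921]
orientation: [-2.402, -2.023, -0.002]
contact_force: [-4.9, 1.2, 17.2]
grip_width: -0.0002
gripper_force: 8.3
```

```bash
python3 -c "
from h import *
goal(0,0,.092)"
```

```text
row [-0.003  -0.002   0.0003] [ 0.     -0.0008  0.0044]
now a,l,z mm [ 0.7 -0.5 92.1] F a,l,z [ 0.28  5.05 17.18] t 5.35 w -0.00017872653284577486
```

Request:
apply_moves(
  rows=[
    [0.006,0,-0.002,0,0,0],
    [0.014,0,-0.002,0,0,0],
    [0.022,0,-0.002,0,0,0],
    [0.03,0,-0.002,0,0,0],
    [0.038,0,-0.002,0,0,0],
  ],
)

```text
clock: 5.98
tcp_pos: [0.5391, -0.0489, 0.0921]
orientation: [2.403, 2.022, -0.0]
contact_force: [-2.1, -1.2, 8.4]
grip_width: -0.0001
gripper_force: 4.4
```

```bash
python3 -c "
from h import *
goal(0,0,.092)"
```

```text
row [-0.0365 -0.002   0.0005] [0.0002 0.0003 0.0039]
now a,l,z mm [ 9.1 -0.4 92.1] F a,l,z [-1.51  1.82  8.36] t 5.975 w -6.863345428045218e-05
```

Request:
apply_moves(
  rows=[
    [0.008,0,0,0,0,0],
    [0.016,0,0,0,0,0],
    [0.024,0,0,0,0,0],
    [0.032,0,0,0,0,0],
    [0.04,0,0,0,0,0],
  ],
)

```text
clock: 6.6
tcp_pos: [0.5408, -0.039, 0.0921]
orientation: [2.403, 2.022, -0.0]
contact_force: [-2.2, -1.8, 8.2]
grip_width: -0.0002
gripper_force: 4.3
```

```bash
python3 -c "
from h import *
goal(0,0,.099)
f=r.grab_frame('top');print(f['shot'],atz(f,r.landmark_of(f,'guards')[0]['point'],.092))
f=r.grab_frame('scene')
x=cv2.resize(np.array(f['pixels'])[170:290,230:390,::-1],None,fx=5,fy=5,interpolation=cv2.INTER_CUBIC);cv2.imwrite('pics/s2c.png',x)"
```

```text
row [-0.0767 -0.0022 -0.0275] [0.0003 0.0002 0.0039]
now a,l,z mm [19.2 -0.4 92.1] F a,l,z [-2.17  1.83  8.19] t 6.6 w -0.00020841113645582858
8 [0.4453972  0.03735846 0.092     ]
```

View pics/s2c.png

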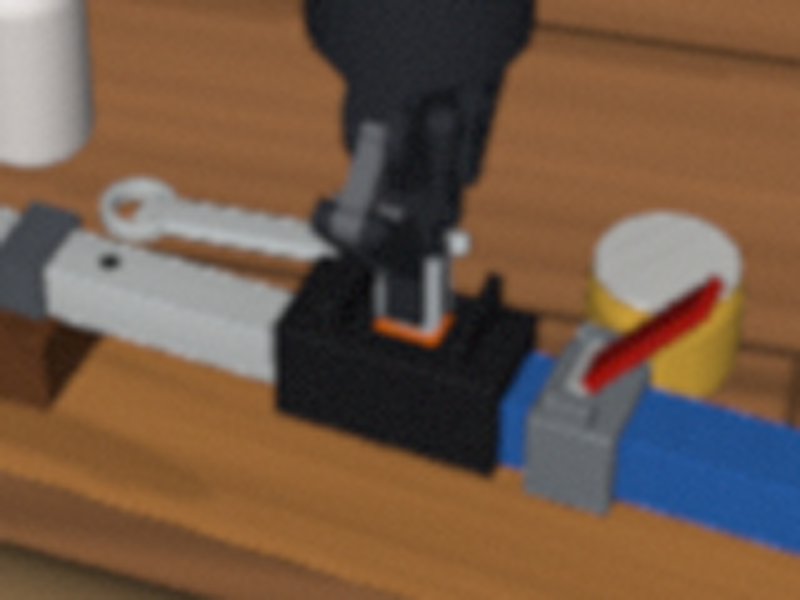

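Request:
apply_moves(
  rows=[
    [0.012,0,0,0,0,0],
    [0.032,0,0,0,0,0],
    [0.056,0,0,0,0,0],
    [0.08,0,0,0,0,0],
    [0.092,0,0,0,0,0],
  ],
)

```text
clock: 7.38
tcp_pos: [0.5449, -0.0161, 0.0921]
orientation: [2.403, 2.023, 0.0]
contact_force: [-2.9, -1.1, 8.3]
grip_width: -0.0002
gripper_force: 4.1
```

Request:
apply_moves(
  rows=[
    [0.0,0,-0.015,0,0,0],
    [0.0,0,-0.031,0,0,0],
    [0.008,0,-0.031,0,0,0],
    [0.018,0,-0.031,0,0,0],
    [0.026,0,-0.031,0,0,0],
  ],
)

```text
clock: 8.0
tcp_pos: [0.5456, -0.0088, 0.0991]
orientation: [-2.402, -2.024, 0.0]
contact_force: [0.2, -0.1, 0.5]
grip_width: -0.0
gripper_force: 0.0
```

```bash
python3 -c "
from h import *
goal(0,0,.0995)"
```

```text
row [-0.1991 -0.0007 -0.0016] [-0.0002  0.      0.0046]
now a,l,z mm [49.8  0.2 99.1] F a,l,z [-0.03 -0.19  0.49] t 8.0 w -2.9349538318871338e-05
```

Request:
apply_moves(
  rows=[
    [0.006,0,-0.002,0,0,0],
    [0.012,0,-0.002,0,0,0],
    [0.018,0,-0.002,0,0,0],
    [0.024,0,-0.002,0,0,0],
    [0.03,0,-0.002,0,0,0],
  ],
)

```text
clock: 8.62
tcp_pos: [0.5467, -0.0033, 0.0998]
orientation: [2.404, 2.021, -0.002]
contact_force: [0.5, -5.1, 0.7]
grip_width: 0.0001
gripper_force: 2.7
```

Request:
apply_moves(
  rows=[
    [0.005,0,0,0,0,0],
    [0.009,0,0,0,0,0],
    [0.013,0,0,0,0,0],
  ],
)

```text
clock: 9.0
tcp_pos: [0.5473, -0.0001, 0.0998]
orientation: [2.404, 2.021, -0.002]
contact_force: [-0.6, -5.2, 0.1]
grip_width: -0.0002
gripper_force: 2.7
```

```bash
python3 -c "
from h import *
goal(0,0,.0995)"
```

```text
row [-0.2346 -0.001   0.0015] [0.0001 0.001  0.0035]
now a,l,z mm [58.6  0.1 99.8] F a,l,z [-5.2  -0.28  0.06] t 9.0 w -0.00015312313677533925
```

Request:
apply_moves(
  rows=[
    [0.003,0,0,0,0,0],
    [0.006,0,0,0,0,0],
  ],
)

```text
clock: 9.25
tcp_pos: [0.5476, 0.0014, 0.0998]
orientation: [2.403, 2.021, -0.002]
contact_force: [-0.0, -5.9, 0.8]
grip_width: 0.0001
gripper_force: 2.7
```

Request:
apply_moves(
  rows=[
    [0.003,0,0,0,0,0],
    [0.006,0,0,0,0,0],
  ],
)

```text
clock: 9.5
tcp_pos: [0.5478, 0.0028, 0.0998]
orientation: [2.404, 2.021, -0.002]
contact_force: [-0.8, -5.2, -0.8]
grip_width: -0.0005
gripper_force: 2.6
```

Request:
apply_moves(
  rows=[
    [0.003,0,0,0,0,0],
    [0.006,0,0,0,0,0],
  ],
)

```text
clock: 9.75
tcp_pos: [0.5481, 0.0043, 0.0998]
orientation: [2.403, 2.021, -0.002]
contact_force: [-0.7, -5.6, 0.6]
grip_width: 0.0003
gripper_force: 2.6
```

Request:
apply_moves(
  rows=[
    [0.003,0,0,0,0,0],
    [0.006,0,0,0,0,0],
  ],
)

```text
clock: 10.0
tcp_pos: [0.5486, 0.0071, 0.0998]
orientation: [2.404, 2.023, -0.0]
contact_force: [-0.1, -1.9, -0.6]
grip_width: 0.0001
gripper_force: 0.9
```

Request:
apply_moves(
  rows=[
    [0.003,0,0,0,0,0],
    [0.006,0,0,0,0,0],
  ],
)

```text
clock: 10.25
tcp_pos: [0.5489, 0.009, 0.0998]
orientation: [2.403, 2.024, 0.0]
contact_force: [0.1, -3.2, -0.5]
grip_width: -0.0002
gripper_force: 1.4
```

Request:
apply_moves(
  rows=[
    [0.0025,0,0,0,0,0],
    [0.004,0,0,0,0,0],
  ],
)

```text
clock: 10.5
tcp_pos: [0.549, 0.0093, 0.0998]
orientation: [2.403, 2.023, -0.001]
contact_force: [0.1, -5.4, -0.5]
grip_width: 0.0
gripper_force: 2.2
```

Request:
apply_moves(
  rows=[
    [0.002,0,0,0,0,0],
    [0.003,0,0,0,0,0],
  ],
)

```text
clock: 10.75
tcp_pos: [0.549, 0.0097, 0.0998]
orientation: [2.403, 2.022, -0.001]
contact_force: [-0.3, -5.8, 0.2]
grip_width: 0.0003
gripper_force: 2.9
```

Request:
apply_moves(
  rows=[
    [0.002,0,0,0,0,0],
    [0.003,0,0,0,0,0],
  ],
)

```text
clock: 11.0
tcp_pos: [0.5491, 0.0099, 0.0998]
orientation: [2.403, 2.022, -0.002]
contact_force: [-0.1, -7.2, 0.2]
grip_width: 0.0001
gripper_force: 3.5
```

Request:
apply_moves(
  rows=[
    [-0.02,0,0,0,0,0],
    [-0.04,0,-0.01,0,0,0],
    [-0.04,0,-0.15,0,0,0],
    [-0.04,0,-0.3,0,0,0],
    [-0.04,-0.2,-0.4,0,0,0],
  ],
)

```text
clock: 11.62
tcp_pos: [0.5012, 0.0104, 0.2021]
orientation: [2.4, 2.021, 0.006]
contact_force: [-0.8, 0.3, 0.8]
grip_width: 0.0002
gripper_force: 0.0
```

Request:
apply_moves(
  rows=[
    [0,-0.2,0,0,0,0],
    [0,-0.3,0,0,0,0],
  ],
)

```text
clock: 11.88
tcp_pos: [0.4219, 0.0236, 0.1998]
orientation: [-2.4, -2.024, -0.001]
contact_force: [-0.6, 0.6, -0.2]
grip_width: 0.0002
gripper_force: 0.0
```

Run:
```python
from h import *
goal(157,0,.16)
s=r.grab_frame('scene');t=r.grab_frame('top');save(s,'s3.png');save(t,'t3.png')
for f,n in((s,'scene'),(t,'top')):
    for k in('button_top','lever_tip','guards'):
        L=r.landmark_of(f,k);print(n,k,L[:2], [np.round(((atz(f,x['point'],z)-B)@D*1e3,(atz(f,x['point'],z)-B)@N*1e3),1) for x in L[:1] for z in (.092,.098,.14)])
S=np.array(s['pixels'])[:,:,::-1];T=np.array(t['pixels'])[:,:,::-1]
x=np.vstack([cv2.resize(S[190:290,260:420],None,fx=3,fy=3,interpolation=2),cv2.resize(T[210:310,240:400],None,fx=3,fy=3,interpolation=2)])
cv2.imwrite('pics/c3.png',x[:600])
```

```text
row [627.7336   5.7      1.4134] [-0.0009 -0.0013  0.0053]
now a,l,z mm [ 59.8 127.7 199.8] F a,l,z [ 0.45  0.67 -0.18] t 11.875 w 0.00024864371886240813
scene button_top [{'point': [419.0, 244.8], 'conf': 0.63}, {'point': [333.6, 240.4], 'conf': 0.59}] [array([198.2,  47.3]), array([199.2,  41. ]), array([205.8,  -3.5])]
scene lever_tip [{'point': [389.8, 238.1], 'conf': 0.48}] [array([146.6,  43.4]), array([148. ,  37.1]), array([157.6,  -7.1])]
scene guards [{'point': [331.2, 237.4], 'conf': 0.54}] [array([52.2,  4.7]), array([54.4, -1.3]), array([ 69.4, -43.3])]
top button_top [{'point': [318.3, 258.2], 'conf': 0.59}, {'point': [456.9, 200.8], 'conf': 0.5}] [array([57.9, -1. ]), array([57.9, -0.6]), array([57.8,  2.1])]
top lever_tip [{'point': [265.4, 248.6], 'conf': 0.72}] [array([158. ,  -1.9]), array([157.5,  -1.5]), array([153.8,   1.2])]
top guards [{'point': [315.8, 260.1], 'conf': 0.56}] [array([61.9,  3.3]), array([61.9,  3.7]), array([61.7,  6.2])]
```

View pics/c3.png

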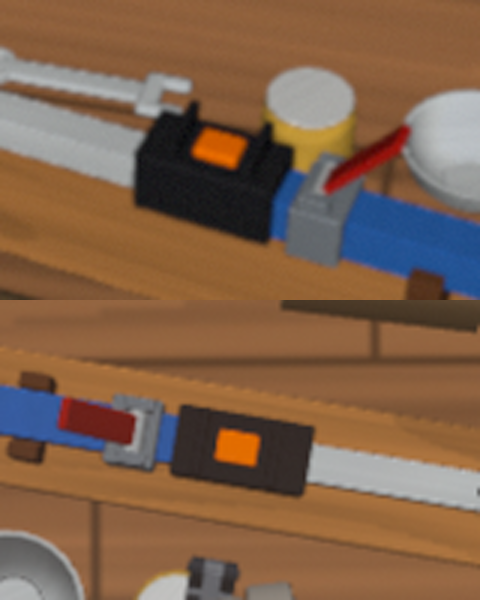

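Run:
```python
from h import *
goal(.160,0,.165)
s=r.grab_frame('scene');t=r.grab_frame('top')
o=[orange(f)[0] for f in(s,t)];b=tri((s,t),o);print(o,b,(b-B)@D,(b-B)@N)
q=tri((s,t),[r.landmark_of(f,'lever_tip')[0]['point'] for f in (s,t)]);print(q,(q-B)@D,(q-B)@N)
```

```text
row [0.3995 0.4985 0.1397] [0.0004 0.0004 0.004 ]
now a,l,z mm [ 59.4 124.  199.9] F a,l,z [ 0.01 -0.36  1.11] t 12.275 w -0.00013917789805539284
[array([332.63265306, 238.97959184]), array([318.50364964, 258.81021898])] [ 0.54699378 -0.00169584  0.09398785] 0.056987235981280825 8.640183886848423e-05
[0.56527064 0.09431724 0.13775632] 0.15471921107488548 -0.000921354708406649
```

Request:
apply_moves(
  rows=[
    [0.15,0.15,0,0,0,0],
    [0.3,0.3,0,0,0,0],
    [0.4,0.45,0,0,0,0],
    [0.4,0.5,0.06,0,0,0],
    [0.4,0.5,0.12,0,0,0],
  ],
)

```text
clock: 13.1
tcp_pos: [0.5653, 0.0997, 0.1688]
orientation: [2.403, 2.023, -0.001]
contact_force: [-0.4, -0.4, -0.4]
grip_width: 0.0002
gripper_force: 0.0
```

Run:
```python
from h import *
goal(.160,0,.15)
```

```text
row [-0.0001  0.0001  0.075 ] [0.0001 0.0007 0.0042]
now a,l,z mm [160.1   0.  168.8] F a,l,z [-0.42  0.31 -0.44] t 13.1 w 0.00019237034431679245
```

Request:
apply_moves(
  rows=[
    [0,0,0.04,0,0,0],
    [0,0,0.07,0,0,0],
    [0,0,0.085,0,0,0],
    [0,0,0.1,0,0,0],
    [0.01,0,0.115,0,0,0],
  ],
)

```text
clock: 13.72
tcp_pos: [0.5654, 0.1031, 0.1417]
orientation: [-2.403, -2.023, -0.003]
contact_force: [-1.5, 1.8, 7.1]
grip_width: 0.0001
gripper_force: 3.0
```

Request:
apply_moves(
  rows=[
    [0.01,0,0.016,0,0,0],
    [0.02,0,0.032,0,0,0],
    [0.028,0,0.048,0,0,0],
    [0.036,0,0.064,0,0,0],
    [0.044,0,0.08,0,0,0],
  ],
)

```text
clock: 14.35
tcp_pos: [0.5676, 0.1153, 0.1215]
orientation: [-2.401, -2.025, -0.004]
contact_force: [0.1, 4.4, 5.1]
grip_width: -0.0002
gripper_force: 2.5
```

Request:
apply_moves(
  rows=[
    [0.006,0,0.016,0,0,0],
    [0.011,0,0.032,0,0,0],
    [0.015,0,0.048,0,0,0],
    [0.018,0,0.064,0,0,0],
    [0.02,0,0.08,0,0,0],
  ],
)

```text
clock: 14.98
tcp_pos: [0.5677, 0.118, 0.1007]
orientation: [2.403, 2.023, -0.0]
contact_force: [1.2, 2.1, 3.2]
grip_width: 0.0003
gripper_force: 1.4
```

Run:
```python
from h import *
goal(.181,0,.093)
```

```text
row [0.0103 0.0035 0.0308] [0.     0.0002 0.0042]
now a,l,z mm [178.4   0.9 100.7] F a,l,z [ 2.28 -0.78  3.2 ] t 14.975 w 0.00028630967494962733
```

Request:
apply_moves(
  rows=[
    [0.004,0,0.009,0,0,0],
    [0.006,0,0.018,0,0,0],
    [0.006,0,0.025,0,0,0],
    [0.006,0,0.029,0,0,0],
    [0.006,0,0.031,0,0,0],
  ],
)

```text
clock: 15.6
tcp_pos: [0.5678, 0.1193, 0.0932]
orientation: [2.403, 2.023, -0.001]
contact_force: [0.4, -2.1, 1.6]
grip_width: -0.0
gripper_force: 1.1
```

Request:
apply_moves(
  rows=[
    [0,0,0.003,0,0,0],
    [0,0,0.006,0,0,0],
  ],
)

```text
clock: 15.85
tcp_pos: [0.5681, 0.1198, 0.0922]
orientation: [-2.403, -2.024, -0.0]
contact_force: [-2.3, -1.4, 10.2]
grip_width: -0.0001
gripper_force: 4.8
```

Request:
apply_moves(
  rows=[
    [0,0,0.002,0,0,0],
    [0,0,0.004,0,0,0],
  ],
)

```text
clock: 16.1
tcp_pos: [0.5683, 0.1201, 0.0919]
orientation: [-2.402, -2.023, -0.002]
contact_force: [-2.7, -0.9, 14.4]
grip_width: 0.0001
gripper_force: 7.3
```

Stopped hard at flat. Retreat and inspect.

Request:
apply_moves(
  rows=[
    [0,0,-0.05,0,0,0],
    [0,0,-0.2,0,0,0],
    [0,0,-0.4,0,0,0],
    [0,-0.2,-0.5,0,0,0],
    [0,-0.4,-0.5,0,0,0],
  ],
)

```text
clock: 16.73
tcp_pos: [0.4694, 0.1374, 0.2176]
orientation: [2.403, 2.023, 0.005]
contact_force: [0.1, 0.7, 0.4]
grip_width: -0.0001
gripper_force: 0.0
```

Request:
apply_moves(
  rows=[
    [0,-0.15,0,0,0,0],
    [0,-0.15,0,0,0,0],
  ],
)

```text
clock: 16.98
tcp_pos: [0.4295, 0.144, 0.2156]
orientation: [-2.397, -2.026, 0.001]
contact_force: [0.1, -0.7, 0.9]
grip_width: 0.0002
gripper_force: 0.0
```

Run:
```python
from h import *
s=r.grab_frame('scene');t=r.grab_frame('top')
o=[orange(f)[0] for f in(s,t)];b=tri((s,t),o);print(b,(b-B)@D,(b-B)@N)
q=tri((s,t),[r.landmark_of(f,'lever_tip')[0]['point'] for f in (s,t)]);print(q,(q-B)@D,(q-B)@N)
for k in ("log_up_mid","tin_mid","bowl_mid","water_bottle_mid","log_lying_mid","wrench_mid"):
    L=[r.landmark_of(f,k) for f in(s,t)]; print(k,tri((s,t),[l[0]['point'] for l in L]) if all(L) else 0)
S=np.array(s['pixels'])[:,:,::-1];T=np.array(t['pixels'])[:,:,::-1]
x=np.vstack([cv2.resize(S[190:290,260:420],None,fx=3,fy=3,interpolation=2),cv2.resize(T[210:310,240:400],None,fx=3,fy=3,interpolation=2)])
cv2.imwrite('pics/c4.png',x)
```

```text
[ 0.54633143 -0.0049283   0.09415122] 0.05368858788995349 0.00016661841487317295
[0.56664095 0.11618332 0.09222795] 0.17648294254248395 0.0015971892942382613
log_up_mid [0.72209732 0.12459346 0.0534059 ]
tin_mid [0.44549206 0.04131378 0.0287855 ]
bowl_mid [0.45154963 0.1459198  0.0212562 ]
water_bottle_mid [ 7.75244719e-01 -8.38833351e-05  1.02424664e-01]
log_lying_mid [ 0.66784794 -0.10043533  0.0408083 ]
wrench_mid [ 0.41560886 -0.12171892  0.00313835]
```

View pics/c4.png

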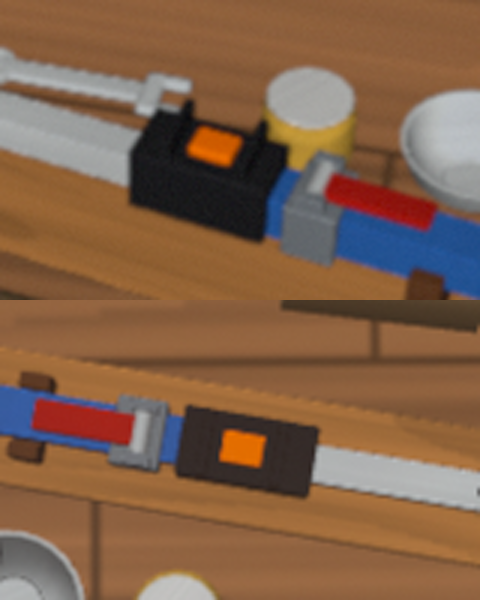

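The picture shows the button standing proud (215,147 in the upper crop) and the red lever flat along the sleeve (380,200). The goods look undisturbed.

```bash
python3 -c "
from bench import r
print(r.hand_in())"
```

```text
the job is handed in; nothing more can be done
None
```

The job is handed in: the sleeve is locked in the next hole, about 55 mm out, with the button fully out and the red lever folded flat. Forces read between moves stayed within limits (17 N press, about 7 N on a guard), and the six nearest goods look undisturbed in the camera; it took about 17 s.

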